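# Pack the stand feet alternately into the tray

## Robot

A 6-joint arm with a two-finger parallel gripper is mounted at the origin on the work surface. World frame = base frame: x ahead of the robot, y to its left, z up, the work surface at z = 0. Lengths are in m, angles in degrees, forces in N, time in s.
With the tool pointing down it reaches from about 0.275 to 0.975 m from the base axis. Payload 8.4 kg.
Tool frame: the origin (TCP) lies midway between the tips of the shut fingers; the grasp point (between the pads) lies 19 mm behind it; z points along the fingers, y is the line along which they close (so a half turn about z gives the same grasp; the last joint's range is limited). The gripper opens to 92 mm and grips with 3 to 60 N. Pads are 20 mm wide; open, the fingers measure 128 mm over their backs; the gripper's body (75 mm by 189 mm) begins 69 mm behind the grasp point.
Start: joints at [-74.164, 20.225, 93.587, -0, 66.188, -0.138], TCP at [0.172, -0.601, 0.215] pointing down, gripper open.
Joint ranges: [-150.9, 150.9], [-52.94, 120.26], [3.33, 152.33], [-74.26, 254.26], [0, 154.13], [-172.89, 172.89]. Speed limits (degrees/s): [127.2, 127.2, 159.86, 180, 180, 180].

## Interface

Orientations are given as a 3x3 rotation matrix whose columns are the frame's x, y, z axes.
In Python, from plant import readout, imaging, sign_off gives the robot as it stands. The module is installed in compiled form; this text tells all that it offers.
- The arm moves only by the tool move_arm, never from a script. Its argument "deltas" is a list that holds one entry, the list of rows, each a list of 6 numbers: the shift along the tool's x, y, z in m, then the turn, a rotation vector about the tool's x, y, z in rad. In form: [[[x, y, z, ax, ay, az], ...]]. A call has 1 to 20 rows; each row is the pose to reach, as a shift and turn from the pose commanded when the call began, along the tool's axes at that moment; what a row does not reach only later rows make up. A row lasts 1/10 s, in which the tool goes at most 50 mm and 8.59 degrees, less where a joint would pass 70% of its speed; a pose out of reach is approached as far as the arm can. A call with a gripper value outside its range is refused whole. "claw" is the finger opening in m, from 0 to 0.0919, set as the call begins (left out, the last holds). The fingers move at their own pace and stop on an object; the grip force is fixed at half the most. Time passes only in rows, so rows that repeat a pose let the fingers close. It gives the time, the measured TCP pose, the force, the opening and the grip force at its end, in the units of the state.
- readout.get_state(): the state, without advancing time (a new reading comes with each control period).
- imaging.camera(name): name is "scene" or "top"; returns (picture, depth): 420x560x3 uint8, red, green, blue; 420x560 float32, m along the optical axis (not along the pixel's ray), 0 where there is no reading.
- imaging.camera_params(name): a dict with "K" (3x3 intrinsics, pixels), "R" (3x3) and "t" (3): a world point X has camera coordinates R X + t. Camera axes: x right, y down, z forward; pixel columns grow to the right and rows downward; lengths in m; the calibration is good to about 2 mm. A picture is of the moment at which its call begins. camera_params takes no time and is no camera call.
- sign_off(): hands the job in; it is judged then, once.
The state is a dict: "time_s": time; "q": joint angles; "qd": joint speeds; "joint_torque": joint torques, N m; "position": TCP position; "tool_rot": TCP orientation; "ft_force": force on the tool from outside, world axes, zero at the start; "moment": the same for the moment, N m; "gripper_width": finger opening in m; "grip_force": force on a finger pad.
Only numpy, scipy, OpenCV 4.12 (cv2) and the standard library are available. Lean on these libraries where they do the work, as an engineer would, in place of code of your own. Each camera call takes 0.05 s, during which the arm holds its last target. There are 200 camera calls.

## Task

Three equal hat-shaped chrome stand feet are to be packed tight into the low dark steel tray, alternately up and down; one already stands at one end of it, flange down. Set the other foot of the same size that stands flange down at the empty end of the tray, and stand the upside-down one, hub down as it is, in the middle between the two so that its flange lies over theirs; the noticeably larger foot and the noticeably smaller one do not belong to the set. All three must end flat on the tray floor, upright and in line.

Things in the scene. Friction and masses are not known exactly. Their poses are not given: they have to be found in the camera images.
- tray: low open dark steel tray fixed to the table, outside 182 x 86 x 14 mm, inside 174 x 78 mm, floor 4 mm above the table. Origin: centre of its underside, on the table. x axis along its length, towards the end where the first foot stands; y across; z up. Three flanges side by side do not fit in it; an upside-down foot fits beside an upright one from 45 mm between centres.
- foot_in_tray_mid (a point): chrome hat-shaped stand foot: round flange 62 mm wide, 8 mm thick, on a round hub 28 mm wide; 38 mm high overall, 0.3 kg. Already on the tray floor, flange down, 50 to 55 mm from the tray's middle towards its +x end; it stays there. Point: on its axis, half-way up (19 mm above its underside), z axis up.
- foot_up_mid (a point): chrome hat-shaped stand foot: round flange 62 mm wide, 8 mm thick, on a round hub 28 mm wide; 38 mm high overall, 0.3 kg. Loose on the table, flange down, hub (grip it from above) up; it goes to the tray's empty -x end, about 53 mm from the middle. Point: on its axis, half-way up (19 mm above its underside), z axis up. Nothing else within 30 mm of it.
- foot_flipped_mid (a point): chrome hat-shaped stand foot: round flange 62 mm wide, 8 mm thick, on a round hub 28 mm wide; 38 mm high overall, 0.3 kg. Loose on the table, upside down: hub below, flange (3 dark pads on its face; grip it from above across its 62 mm, at 30 to 38 mm height) on top; goes to the tray's middle as it stands. Point: on its axis, half-way up (19 mm above the hub's end), z axis up. Nothing else within 30 mm.
There are look-alikes about, which are no part of the job. Several things have the shape of the tray; the one meant has the colours described above.

How it is judged (in metres and radians):
At the end, for the whole second after the job is handed in: All three feet upright (within 10 degrees) on the tray floor, centres 18 to 28 mm above the table: the first and second at opposite ends (44 to 60 mm from the middle, within 12 mm of the centre line), the upside-down one between them (within 13 mm of the middle along, 14 mm across) (x of foot_in_tray_mid in the frame of tray between 0.044 and 0.06 m and y of foot_in_tray_mid in the frame of tray between -0.012 and 0.012 m and z of foot_in_tray_mid in the frame of tray between 0.018 and 0.028 m and angle between each of foot_in_tray_mid, foot_up_mid, foot_flipped_mid's own z axis and vertical below 0.175 rad and x of foot_up_mid in the frame of tray between -0.06 and -0.044 m and y of foot_up_mid in the frame of tray between -0.012 and 0.012 m and z of foot_up_mid in the frame of tray between 0.018 and 0.028 m and x of foot_flipped_mid in the frame of tray between -0.013 and 0.013 m and y of foot_flipped_mid in the frame of tray between -0.014 and 0.014 m and z of foot_flipped_mid in the frame of tray between 0.018 and 0.028 m); the robot touches nothing.
It also fails if it takes over 54 s, if anything falls off the work surface, if the arm or the gripper's body presses on something with over 40 N, if the wrist force passes 120 N, or if a joint passes its speed limit or range.

## Working session

There is one attempt and no reset: what is moved stays moved. The work goes in short steps, Python scripts to look and compute and a tool call to move; the robot and the scene stay as the last step left them, time stands still between calls to the robot, and variables do not carry over. Pictures are saved under pics/ and viewed, at most 10 in all, crops included, and the job is handed in when it is done.

Besides the shell and the picture viewer there is one more tool, called as name([rows], argument=value, ...), one row to a line, values as JSON. move_arm: Moves the arm, as the interface text tells. Its arguments: {"type":"object","properties":{"deltas":{"type":"array"},"claw":{"type":"number"}},"required":["deltas"]}

```bash
mkdir -p pics
python3 - <<'E'
from plant import readout, imaging
import cv2,numpy as np
for n in("top","scene"):
    p,d=imaging.camera(n); P=imaging.camera_params(n)
    cv2.imwrite(f"pics/{n}0.png",p[:,:,::-1]); np.savez(f"{n}0.npz",p=p,d=d,**P)
    print(n,P["K"].round(1).tolist(),P["R"].round(3).tolist(),P["t"].round(3).tolist())
s=readout.get_state();print(s["time_s"],s["position"],np.round(s["tool_rot"],3),s["gripper_width"])
E
```

```text
top [[395.4, 0.0, 277.9], [0.0, 395.4, 211.6], [0.0, 0.0, 1.0]] [[0.015, -1.0, -0.027], [-0.999, -0.015, -0.035], [0.034, 0.027, -0.999]] [0.02, 0.433, 0.951]
scene [[505.8, 0.0, 278.2], [0.0, 505.8, 197.7], [0.0, 0.0, 1.0]] [[0.209, 0.978, 0.02], [0.585, -0.108, -0.804], [-0.784, 0.18, -0.594]] [-0.123, -0.215, 1.466]
0.1 [ 0.17187536 -0.60046561  0.21396425] [[ 0.961  0.275 -0.   ]
 [ 0.275 -0.961  0.001]
 [-0.    -0.001 -1.   ]] 0.09174606143871755
```

View pics/top0.png

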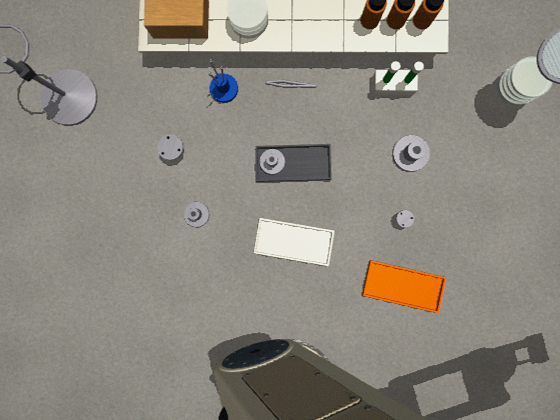

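View pics/scene0.png

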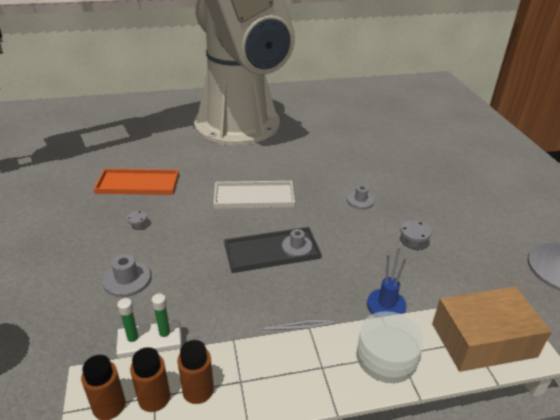

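The top view shows the dark tray at (293,163) with the first foot at its left end (271,161). The white tray (294,242) and the orange one (403,286) are decoys.
- **Upright feet:** (196,214), about 25 px wide, is the mid size. (411,153), about 37 px wide, is the large one.
- **Upside-down feet:** (170,148), about 26 px wide, is the mid size. (404,218), about 18 px wide, is the small one.

I choose (196,214) and (170,148). Next I check both with measurements and one crop.

```bash
cat > h.py <<'E'
import numpy as np,cv2
def cloud(z):
    K,R,t,d=z["K"],z["R"],z["t"],z["d"].astype(float)
    v,u=np.mgrid[:420,:560]
    c=np.stack([(u-K[0,2])/K[0,0]*d,(v-K[1,2])/K[1,1]*d,d],-1)
    W=(c-t)@R; W[d<=0]=np.nan
    return W
def circ(W,px,zlo,zhi,r=26):
    u,v=px; w=W[v-r:v+r,u-r:u+r].reshape(-1,3)
    w=w[(w[:,2]>zlo)&(w[:,2]<zhi)]
    c,rad=cv2.minEnclosingCircle(w[:,:2].astype(np.float32)*1000)
    return np.round(c,1),round(2*rad,1),len(w),np.median(w[:,2]).round(4),(w[:,:2].mean(0)*1000).round(1)
E
python3 - <<'E'
from h import *
z=np.load("top0.npz");W=cloud(z)
print("table z",np.nanmedian(W[180:200,100:160,2]))
for n,px,a,b in(("up fl",(196,214),.004,.06),("up hub",(196,214),.028,.06),("flip",(170,148),.028,.06),("big",(411,153),.004,.09),("small",(404,218),.015,.06),("tray hub",(271,161),.034,.06),("tray fl",(271,161),.0165,.034)):
    print(n,*circ(W,px,a,b))
g=z["p"].max(2).astype(int)
m=(((g<75)).astype(np.uint8)); m[:140]=0;m[190:]=0;m[:,:245]=0;m[:,345:]=0
ys,xs=np.where((W[...,2]>.009)&(W[...,2]<.06)&(np.mgrid[:420,:560][0]>135)&(np.mgrid[:420,:560][0]<192)&(np.mgrid[:420,:560][1]>245)&(np.mgrid[:420,:560][1]<345))
r=cv2.minAreaRect((W[ys,xs,:2]*1000).astype(np.float32));print("rim",len(ys),r,np.median(W[ys,xs,2]))
c=z["p"][125:235,150:340,::-1]; cv2.imwrite("pics/crop.png",cv2.resize(c,None,fx=4,fy=4,interpolation=cv2.INTER_CUBIC))
E
```

```text
table z -0.00010497370970274988
up fl [418.8 223.9] 139.8 513 0.0085 [424.3 225.1]
up hub [424.9 226.5] 28.4 117 0.0381 [424.2 225.6]
flip [582.7 287. ] 63.1 536 0.0379 [582.5 285.8]
big [ 570.8 -288. ] 143.8 1044 0.0099 [ 577.3 -288.3]
small [ 420.2 -272.8] 42.1 251 0.0258 [ 420.5 -272.8]
tray hub [555.1  43.6] 27.1 109 0.0417 [554.9  43.6]
tray fl [550.8  34.9] 118.4 25 0.0179 [551.2  36.1]
rim 892 ((553.140625, -7.44818115234375), (87.03475952148438, 182.0938720703125), 2.234408140182495) 0.012997298717794526
```

View pics/crop.png

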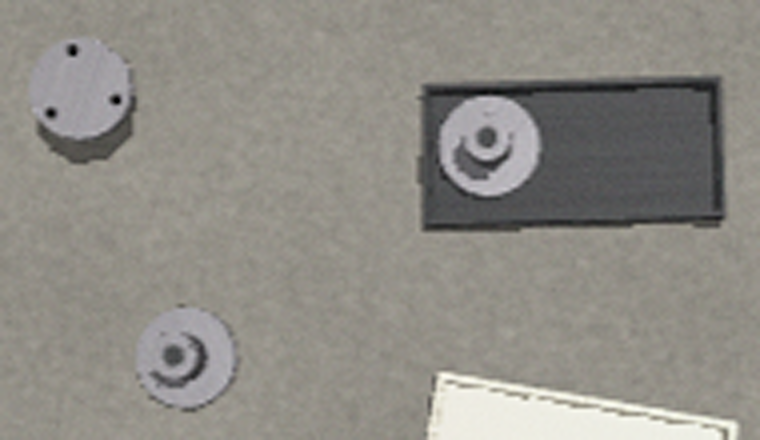

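The crop shows both chosen feet with about 62 mm flanges: the flipped one at crop (80,88) with three pads, and the upright one at (186,357). The tray foot is at (488,145). Flange, hub and height readings match the given sizes: 28.4 mm hub at z 38, 63 mm flange at z 38. The tray measures 182x87 mm.

```bash
cat > d.py <<'E'
import numpy as np
from scipy.spatial.transform import Rotation as Ro
from plant import readout
a=np.radians(92.2);X=np.array([np.cos(a),np.sin(a),0]);Z=np.array([0,0,-1.])
G=np.stack([X,np.cross(Z,X),Z],1)
def to(*ps):
    s=readout.get_state();R=np.array(s["tool_rot"]);p=np.array(s["position"])
    rv=Ro.from_matrix(R.T@G).as_rotvec()
    print("t",s["time_s"],"pos",p.round(4),"rot",rv.round(4),"F",np.round(s["ft_force"],1),"w",round(s["gripper_width"],4),round(s["grip_force"],1))
    for q in ps: print(q,(R.T@(np.array(q)-p)).round(4))
E
python3 -c "
from d import *
to((.42,-.2,.2),(.4245,.226,.12))"
```

```text
t 0.1 pos [ 0.1719 -0.6005  0.214 ] rot [-1.0000e-03 -8.0000e-04 -1.3304e+00] F [0.5 1.5 0.7] w 0.0917 0.0
(0.42, -0.2, 0.2) [ 0.3487 -0.3167  0.0143]
(0.4245, 0.226, 0.12) [ 0.4703 -0.7249  0.0948]
```

move_arm([
  [[0.349,-0.317,0.014,0,0,-0.7],[0.349,-0.317,0.014,0,0,-0.7],[0.349,-0.317,0.014,0,0,-0.7],[0.349,-0.317,0.014,0,0,-0.7],[0.349,-0.317,0.014,0,0,-0.7],[0.349,-0.317,0.014,0,0,-0.7],[0.349,-0.317,0.014,0,0,-0.7],[0.349,-0.317,0.014,0,0,-0.7],[0.47,-0.725,0.095,0,0,-1.33],[0.47,-0.725,0.095,0,0,-1.33],[0.47,-0.725,0.095,0,0,-1.33],[0.47,-0.725,0.095,0,0,-1.33],[0.47,-0.725,0.095,0,0,-1.33],[0.47,-0.725,0.095,0,0,-1.33],[0.47,-0.725,0.095,0,0,-1.33],[0.47,-0.725,0.095,0,0,-1.33],[0.47,-0.725,0.095,0,0,-1.33],[0.47,-0.725,0.095,0,0,-1.33],[0.47,-0.725,0.095,0,0,-1.33],[0.47,-0.725,0.095,0,0,-1.33]],
], claw=0.06)

```text
time_s: 2.1
position: [0.4236, 0.2259, 0.119]
tool_rot: [[-0.041, 0.999, -0.001], [0.999, 0.041, -0.001], [-0.001, -0.001, -1.0]]
ft_force: [0.3, -1.1, 0.6]
gripper_width: 0.06
grip_force: 0.0
```

```bash
python3 -c "
from d import *
to((.4245,.226,.015))"
```

```text
t 2.1 pos [0.4236 0.2259 0.119 ] rot [-0.0014  0.0009  0.0022] F [ 0.3 -1.1  0.6] w 0.06 0.0
(0.4245, 0.226, 0.015) [1.00e-04 1.00e-03 1.04e-01]
```

move_arm([
  [[0,0.001,0.03,0,0,0],[0,0.001,0.06,0,0,0],[0,0.001,0.08,0,0,0],[0,0.001,0.095,0,0,0],[0,0.001,0.104,0,0,0],[0,0.001,0.104,0,0,0]],
])

```text
time_s: 2.7
position: [0.4248, 0.2241, 0.015]
tool_rot: [[-0.037, 0.999, -0.002], [0.999, 0.037, -0.001], [-0.001, -0.002, -1.0]]
ft_force: [-0.1, -0.3, 0.4]
gripper_width: 0.0601
grip_force: 0.0
```

move_arm([
  [[0,0,0,0,0,0],[0,0,0,0,0,0],[0,0,0,0,0,0],[0,0,0,0,0,0],[0,0,0,0,0,0],[0,0,0,0,0,0],[0,0,0,0,0,0]],
], claw=0.01)

```text
time_s: 3.4
position: [0.4256, 0.2257, 0.016]
tool_rot: [[-0.038, 0.999, 0.001], [0.999, 0.038, 0.0], [0.0, 0.001, -1.0]]
ft_force: [-0.9, -0.8, 7.1]
gripper_width: 0.0274
grip_force: 30.0
```

```bash
python3 -c "
from d import *
to((.4245,.226,.1),(.555,-.061,.1),(.555,-.061,.022))"
```

```text
t 3.4 pos [0.4256 0.2257 0.016 ] rot [ 0.0006 -0.0002 -0.0002] F [-0.9 -0.8  7.1] w 0.0274 30.0
(0.4245, 0.226, 0.1) [ 0.0004 -0.001  -0.084 ]
(0.555, -0.061, 0.1) [-0.2914  0.1184 -0.084 ]
(0.555, -0.061, 0.022) [-0.2914  0.1183 -0.006 ]
```

move_arm([
  [[0,0,-0.04,0,0,0],[0,0,-0.084,0,0,0],[-0.04,0.016,-0.084,0,0,0],[-0.08,0.032,-0.084,0,0,0],[-0.12,0.048,-0.084,0,0,0],[-0.16,0.064,-0.084,0,0,0],[-0.2,0.08,-0.084,0,0,0],[-0.24,0.097,-0.084,0,0,0],[-0.275,0.112,-0.084,0,0,0],[-0.291,0.118,-0.084,0,0,0],[-0.291,0.118,-0.084,0,0,0],[-0.291,0.118,-0.084,0,0,0]],
])

```text
time_s: 4.6
position: [0.5533, -0.0602, 0.099]
tool_rot: [[-0.037, 0.999, -0.002], [0.999, 0.037, 0.001], [0.001, -0.002, -1.0]]
ft_force: [0.0, 0.2, -3.2]
gripper_width: 0.0276
grip_force: 30.0
```

```bash
cat > look.py <<'E'
import sys;from plant import imaging
from h import *
n=sys.argv[1]
for c in("top","scene"):
    p,d=imaging.camera(c);np.savez(c+n+".npz",p=p,d=d,**imaging.camera_params(c));cv2.imwrite(f"pics/{c}{n}.png",p[:,:,::-1])
E
python3 look.py 1; python3 -c "
from d import *
to((.555,-.061,.1),(.555,-.061,.0195))
import cv2
i=cv2.imread('pics/scene1.png')[150:330,180:400];cv2.imwrite('pics/c1.png',cv2.resize(i,None,fx=3,fy=3))"
```

```text
t 4.7 pos [ 0.5533 -0.0595  0.0993] rot [-0.0013 -0.0005  0.0005] F [-0.3  0.2 -2.8] w 0.0272 30.0
(0.555, -0.061, 0.1) [-0.0015  0.0016 -0.0007]
(0.555, -0.061, 0.0195) [-0.0016  0.0017  0.0798]
```

View pics/c1.png

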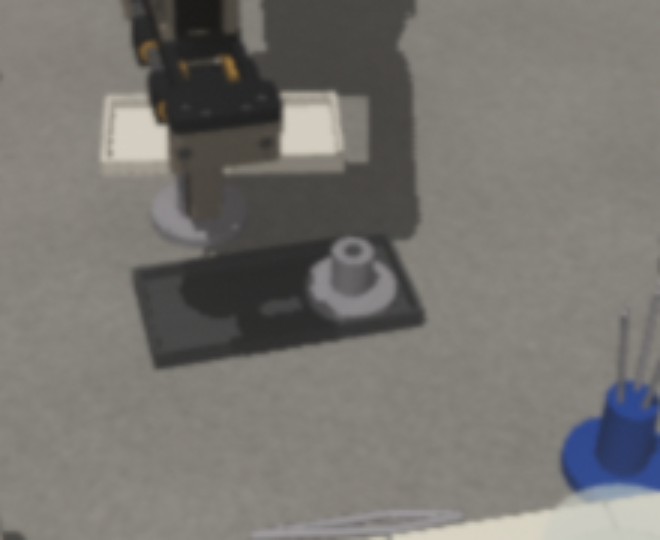

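The foot is held level above the tray's empty end (crop 198,210), with the first foot undisturbed at (352,275). Lowering.

move_arm([
  [[0,0.001,0.025,0,0,0],[0,0.001,0.045,0,0,0],[0,0.001,0.06,0,0,0],[0,0.001,0.07,0,0,0],[0,0.001,0.075,0,0,0],[0,0.001,0.078,0,0,0],[0,0.001,0.079,0,0,0],[0,0.001,0.079,0,0,0]],
])

```text
time_s: 5.5
position: [0.5556, -0.0608, 0.021]
tool_rot: [[-0.038, 0.999, 0.001], [0.999, 0.038, -0.0], [-0.0, 0.001, -1.0]]
ft_force: [-0.6, -0.5, -2.9]
gripper_width: 0.0275
grip_force: 30.0
```

Not in contact yet (-2.9 N is the foot's weight). Lowering in small steps.

move_arm([
  [[0,0,0.001,0,0,0],[0,0,0.001,0,0,0]],
])

```text
time_s: 5.7
position: [0.5558, -0.0609, 0.0201]
tool_rot: [[-0.038, 0.999, 0.001], [0.999, 0.038, -0.0], [-0.0, 0.001, -1.0]]
ft_force: [0.4, 0.9, -0.5]
gripper_width: 0.0273
grip_force: 30.0
```

move_arm([
  [[0,0,0.0007,0,0,0],[0,0,0.0007,0,0,0]],
])

```text
time_s: 5.9
position: [0.5558, -0.0609, 0.02]
tool_rot: [[-0.038, 0.999, 0.001], [0.999, 0.038, -0.0], [-0.0, 0.001, -1.0]]
ft_force: [-3.3, -0.3, 9.7]
gripper_width: 0.0274
grip_force: 30.0
```

Contact at the expected height. Release, rise, then go to the flipped foot.

move_arm([
  [[0,0,0,0,0,0],[0,0,0,0,0,0],[0,0,0,0,0,0],[0,0,0,0,0,0],[0,0,-0.03,0,0,0],[0,0,-0.07,0,0,0],[0,0,-0.1,0,0,0],[0,0,-0.1,0,0,0]],
], claw=0.05)

```text
time_s: 6.7
position: [0.5581, -0.0611, 0.1229]
tool_rot: [[-0.038, 0.999, 0.007], [0.999, 0.038, -0.001], [-0.001, 0.007, -1.0]]
ft_force: [0.3, -0.2, -0.5]
gripper_width: 0.0501
grip_force: 0.0
```

```bash
python3 -c "
from d import *
to((.5825,.2865,.12),(.5825,.2865,.017))"
```

```text
t 6.7 pos [ 0.5581 -0.0611  0.1229] rot [ 0.0068  0.001  -0.0004] F [ 0.3 -0.2 -0.5] w 0.0501 0.0
(0.5825, 0.2865, 0.12) [0.3464 0.0376 0.0028]
(0.5825, 0.2865, 0.017) [0.3465 0.0369 0.1058]
```

move_arm([
  [[0.346,0.0375,0.003,0,0,0],[0.346,0.0375,0.003,0,0,0],[0.346,0.0375,0.003,0,0,0],[0.346,0.0375,0.003,0,0,0],[0.346,0.0375,0.003,0,0,0],[0.346,0.0375,0.003,0,0,0],[0.346,0.0375,0.003,0,0,0],[0.346,0.0375,0.003,0,0,0],[0.346,0.0375,0.003,0,0,0],[0.346,0.0375,0.003,0,0,0],[0.346,0.0375,0.003,0,0,0]],
], claw=0.085)

```text
time_s: 7.8
position: [0.5795, 0.2848, 0.1155]
tool_rot: [[-0.036, 0.999, -0.001], [0.999, 0.036, -0.001], [-0.001, -0.001, -1.0]]
ft_force: [0.3, -0.2, -0.3]
gripper_width: 0.0851
grip_force: 0.0
```

```bash
python3 look.py 2; python3 -c "
from d import *
to((.5825,.2865,.12),(.5825,.2865,.017))
from h import *
W=cloud(np.load('top2.npz'))
S=cloud(np.load('scene2.npz'))
for n,V in (('top',W),('scene',S)):
  for y0,x0 in ((-.0615,.555),(.0436,.555)):
    m=(np.hypot(V[...,0]-x0,V[...,1]-y0)<.026)&(V[...,2]>.03)&(V[...,2]<.06); w=V[m]
    c,r=cv2.minEnclosingCircle(w[:,:2].astype(np.float32)*1000); print(n,c,2*r,len(w),np.median(w[:,2]),np.percentile(w[:,2],95))
"
```

```text
t 7.9 pos [0.5797 0.2851 0.1159] rot [-0.0002  0.0002 -0.002 ] F [0.4 1.3 0.8] w 0.0849 0.0
(0.5825, 0.2865, 0.12) [ 0.0013  0.0028 -0.0041]
(0.5825, 0.2865, 0.017) [0.0014 0.0028 0.0989]
top (554.2239379882812, -59.545066833496094) 28.02094268798828 117 0.04149980271661169 0.044418580422129574
top (554.80712890625, 44.24338150024414) 28.038423538208008 112 0.0421034467618594 0.04464087945952933
scene (556.6612548828125, -57.39662170410156) 29.71798324584961 169 0.04225556396032117 0.04520237294454857
scene (557.1076049804688, 44.61638641357422) 31.003583908081055 166 0.042548974461644025 0.0450166384429394
```

View pics/scene2.png

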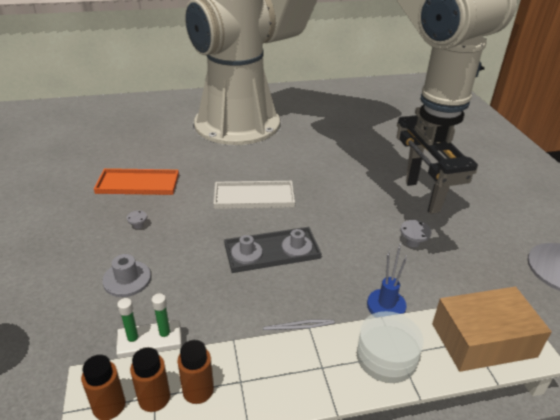

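Both upright feet sit in the tray at (246,246) and (297,242). Their hub tops read about 42 mm, so they are flat, and they are 103 mm apart. The flipped foot stands below the gripper at (413,234). Descend and grip it.

move_arm([
  [[0.001,0.0025,0.03,0,0,0],[0.001,0.0025,0.055,0,0,0],[0.001,0.0025,0.075,0,0,0],[0.001,0.0025,0.09,0,0,0],[0.001,0.0025,0.098,0,0,0],[0.001,0.0025,0.098,0,0,0]],
])

```text
time_s: 8.5
position: [0.5817, 0.287, 0.0171]
tool_rot: [[-0.037, 0.999, -0.001], [0.999, 0.037, -0.001], [-0.001, -0.001, -1.0]]
ft_force: [0.2, -0.6, 0.6]
gripper_width: 0.0847
grip_force: 0.0
```

move_arm([
  [[0,0,0,0,0,0],[0,0,0,0,0,0],[0,0,0,0,0,0],[0,0,0,0,0,0],[0,0,0,0,0,0],[0,0,0,0,0,0]],
], claw=0.045)

```text
time_s: 9.1
position: [0.5829, 0.2879, 0.0188]
tool_rot: [[-0.038, 0.999, 0.002], [0.999, 0.038, 0.001], [0.001, 0.002, -1.0]]
ft_force: [-0.1, -0.7, 6.2]
gripper_width: 0.0609
grip_force: 30.0
```

```bash
python3 -c "
from d import *
to((.5825,.2865,.1),(.5547,-.0075,.11),(.5547,-.0075,.022))"
```

```text
t 9.1 pos [0.5829 0.2879 0.0188] rot [ 0.0017 -0.0007 -0.0003] F [-0.1 -0.7  6.2] w 0.0609 30.0
(0.5825, 0.2865, 0.1) [-0.0013 -0.0003 -0.0812]
(0.5547, -0.0075, 0.11) [-0.294  -0.0393 -0.0914]
(0.5547, -0.0075, 0.022) [-0.2941 -0.0394 -0.0034]
```

move_arm([
  [[0,0,-0.04,0,0,0],[0,0,-0.091,0,0,0],[-0.03,-0.004,-0.091,0,0,0],[-0.07,-0.009,-0.091,0,0,0],[-0.11,-0.014,-0.091,0,0,0],[-0.15,-0.019,-0.091,0,0,0],[-0.19,-0.025,-0.091,0,0,0],[-0.23,-0.03,-0.091,0,0,0],[-0.265,-0.035,-0.091,0,0,0],[-0.285,-0.038,-0.091,0,0,0],[-0.294,-0.039,-0.091,0,0,0],[-0.294,-0.039,-0.091,0,0,0],[-0.294,-0.039,-0.091,0,0,0]],
])

```text
time_s: 10.4
position: [0.5543, -0.007, 0.1088]
tool_rot: [[-0.038, 0.999, -0.0], [0.999, 0.038, 0.0], [0.0, -0.0, -1.0]]
ft_force: [0.2, 0.6, -2.3]
gripper_width: 0.0611
grip_force: 30.0
```

```bash
python3 look.py 3; python3 -c "
from d import *
to((.5547,-.0075,.1),(.5547,-.0075,.026),(.5547,-.0075,.0228))
import cv2
i=cv2.imread('pics/scene3.png')[150:330,180:400];cv2.imwrite('pics/c3.png',cv2.resize(i,None,fx=3,fy=3))"
```

```text
t 10.5 pos [ 0.5544 -0.0066  0.1088] rot [-0.0002 -0.0003  0.0006] F [-0.9  0.4 -2. ] w 0.061 30.0
(0.5547, -0.0075, 0.1) [-0.0009  0.0003  0.0088]
(0.5547, -0.0075, 0.026) [-0.0009  0.0003  0.0828]
(0.5547, -0.0075, 0.0228) [-0.0009  0.0003  0.086 ]
```

View pics/c3.png

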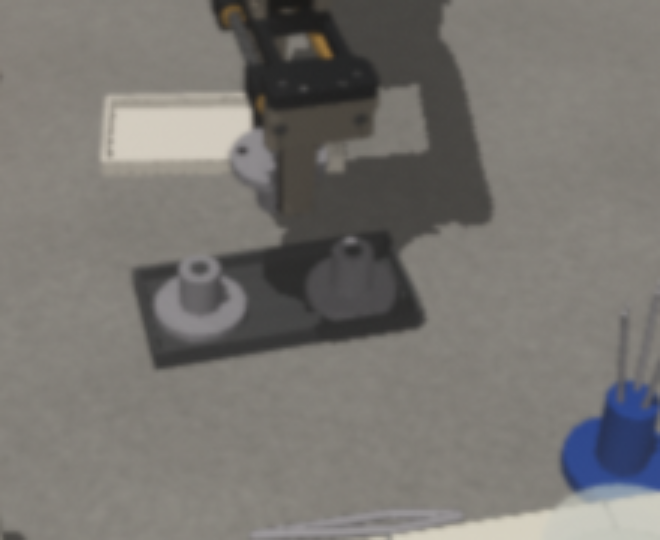

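The foot in the gripper (crop 255,165) looks shifted or tilted to the left of the finger. I'll measure it before lowering.

Run:
```python
from h import *
z=np.load("scene3.npz");V=cloud(z);im=z["p"]
for v in range(192,226,2):
    print(v,[ (u,*(V[v,u]*1000).round(0).astype(int).tolist(),int(im[v,u].mean())) for u in range(256,300,4) if V[v,u,2]>.06])
c=cv2.imread("pics/scene3.png")[180:230,240:310];cv2.imwrite("pics/c4.png",cv2.resize(c,None,fx=10,fy=10,interpolation=cv2.INTER_CUBIC))
```

```text
192 [(264, 514, -15, 122, 114), (268, 637, -32, 212, 70), (272, 644, -27, 216, 58), (276, 642, -20, 213, 68), (280, 641, -13, 212, 71), (284, 641, -6, 211, 70), (288, 643, 0, 211, 70), (292, 641, 7, 209, 70), (296, 640, 15, 207, 69)]
194 [(264, 532, -19, 130, 140), (268, 637, -32, 207, 85), (272, 642, -27, 210, 56), (276, 640, -19, 208, 70), (280, 640, -13, 207, 71), (284, 642, -6, 208, 71), (288, 641, 1, 206, 70), (292, 642, 7, 206, 70), (296, 640, 15, 203, 70)]
196 [(260, 537, -27, 130, 148), (264, 535, -19, 128, 139), (268, 635, -32, 202, 93), (272, 642, -27, 206, 70), (276, 639, -19, 203, 71), (280, 642, -13, 204, 71), (284, 641, -6, 202, 70), (288, 639, 1, 200, 73), (292, 638, 9, 199, 76), (296, 641, 15, 200, 89)]
198 [(260, 543, -29, 130, 123), (264, 541, -20, 128, 139), (268, 547, -14, 131, 101), (272, 639, -26, 200, 71), (276, 644, -20, 202, 72), (280, 641, -13, 199, 69), (284, 603, 4, 169, 67)]
200 [(260, 547, -29, 128, 70), (264, 552, -23, 132, 139), (268, 550, -15, 129, 129), (272, 551, -7, 128, 70), (276, 601, -10, 165, 70), (280, 602, -3, 166, 69), (284, 602, 4, 165, 72)
[... 957 characters left out ...]
 59), (276, 599, -9, 141, 70), (280, 601, -3, 142, 69), (284, 599, 5, 139, 68)]
212 [(264, 577, -27, 123, 103), (268, 581, -21, 125, 100), (272, 584, -14, 126, 62), (276, 602, -10, 140, 71), (280, 601, -3, 138, 69), (284, 599, 5, 135, 67)]
214 [(268, 564, -17, 106, 86), (272, 567, -10, 108, 60), (276, 597, -9, 131, 71), (280, 600, -2, 132, 68), (284, 599, 6, 130, 69)]
216 [(268, 563, -17, 100, 79), (272, 567, -10, 103, 62), (276, 597, -9, 126, 70), (280, 597, -1, 125, 70), (284, 598, 6, 124, 68)]
218 [(268, 564, -17, 97, 82), (272, 566, -10, 97, 57), (276, 597, -9, 122, 73), (280, 597, -1, 120, 68)]
220 [(272, 566, -10, 92, 67), (276, 598, -9, 118, 73), (280, 599, -2, 118, 68)]
222 []
224 []
```

View pics/c4.png

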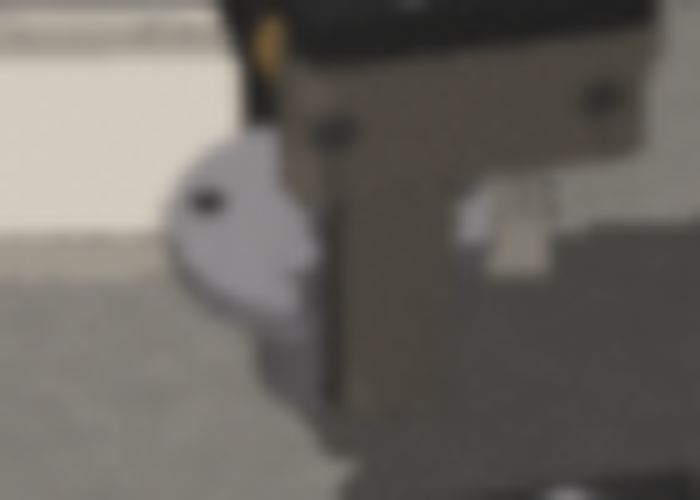

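The flange top is level: z 127–130 mm from y −33 to +22. Its edge points fit a 31 mm circle centred near (555, −6.5), so the foot is held correctly. The offset was only the viewing angle. Lowering.

move_arm([
  [[-0.001,0,0.025,0,0,0],[-0.001,0,0.045,0,0,0],[-0.001,0,0.06,0,0,0],[-0.001,0,0.07,0,0,0],[-0.001,0,0.077,0,0,0],[-0.001,0,0.081,0,0,0],[-0.001,0,0.083,0,0,0],[-0.001,0,0.083,0,0,0]],
])

```text
time_s: 11.3
position: [0.5545, -0.0087, 0.0261]
tool_rot: [[-0.038, 0.999, 0.0], [0.999, 0.038, 0.0], [0.0, 0.0, -1.0]]
ft_force: [0.5, 0.1, -2.8]
gripper_width: 0.0605
grip_force: 30.0
```

move_arm([
  [[0,0,0.001,0,0,0],[0,0,0.0015,0,0,0],[0,0,0.0015,0,0,0]],
])

```text
time_s: 11.6
position: [0.5545, -0.0088, 0.0246]
tool_rot: [[-0.038, 0.999, 0.0], [0.999, 0.038, -0.0], [-0.0, 0.0, -1.0]]
ft_force: [-0.1, -0.5, -3.1]
gripper_width: 0.0615
grip_force: 30.0
```

move_arm([
  [[0,0,0.001,0,0,0],[0,0,0.0013,0,0,0],[0,0,0.0013,0,0,0]],
])

```text
time_s: 11.9
position: [0.5543, -0.0088, 0.023]
tool_rot: [[-0.038, 0.999, -0.0], [0.999, 0.038, 0.0], [0.0, -0.0, -1.0]]
ft_force: [0.0, -0.2, -3.0]
gripper_width: 0.0608
grip_force: 30.0
```

move_arm([
  [[0,0,0.0005,0,0,0],[0,0,0.0005,0,0,0]],
])

```text
time_s: 12.1
position: [0.5543, -0.0088, 0.0228]
tool_rot: [[-0.038, 0.999, 0.0], [0.999, 0.038, -0.0], [-0.0, 0.0, -1.0]]
ft_force: [-1.3, -0.6, 2.7]
gripper_width: 0.0609
grip_force: 30.0
```

Contact at the expected 22.8 mm. Release with a small opening, then rise and clear.

move_arm([
  [[0,0,0,0,0,0],[0,0,0,0,0,0],[0,0,0,0,0,0],[0,0,0,0,0,0],[0,0,-0.02,0,0,0],[0,0,-0.05,0,0,0],[0,0,-0.1,0,0,0],[0.05,0,-0.15,0,0,0],[0.1,0,-0.15,0,0,0],[0.15,0,-0.15,0,0,0],[0.2,0,-0.15,0,0,0],[0.25,0,-0.15,0,0,0],[0.25,0,-0.15,0,0,0],[0.25,0,-0.15,0,0,0]],
], claw=0.075)

```text
time_s: 13.5
position: [0.5445, 0.2431, 0.1724]
tool_rot: [[-0.041, 0.999, 0.0], [0.999, 0.041, 0.0], [0.0, 0.0, -1.0]]
ft_force: [0.1, -0.2, -0.2]
gripper_width: 0.0751
grip_force: 0.0
```

```bash
python3 look.py 5
python3 - <<'E'
from h import *
W=cloud(np.load("top5.npz"))
m=(np.hypot(W[...,0]-.5545,W[...,1]+.0076)<.034)&(W[...,2]>.034)
w=W[m];x,y=w[:,:2].mean(0)
for y0,x0 in ((-.0615,.555),(-.0076,.5545),(.0436,.555)):
    k=(np.hypot(W[...,0]-x0,W[...,1]-y0)<(.036 if y0==-.0076 else .02))&(W[...,2]>.034)&(W[...,2]<.06)
    if y0==-.0076: lab=cv2.connectedComponents(k.astype(np.uint8))[1]
    w=W[k]; A=np.c_[w[:,:2]-w[:,:2].mean(0),np.ones(len(w))]; s=np.linalg.lstsq(A,w[:,2],rcond=None)[0]
    print((w.mean(0)*1000).round(1),len(w),"slope deg",np.degrees(s[:2]).round(1))
i=cv2.imread("pics/scene5.png")[190:310,190:350];j=cv2.imread("pics/top5.png")[120:210,233:353]
cv2.imwrite("pics/c5.png",np.vstack([cv2.resize(i,(400,300)),cv2.resize(j,(400,300))]))
E
```

```text
[554.  -59.5  41.6] 111 slope deg [ 1.1 -0.8]
[552.2  -9.8  41.8] 538 slope deg [ 0.1 -0.5]
[554.6  43.5  41.6] 111 slope deg [1.8 0.3]
```

View pics/c5.png

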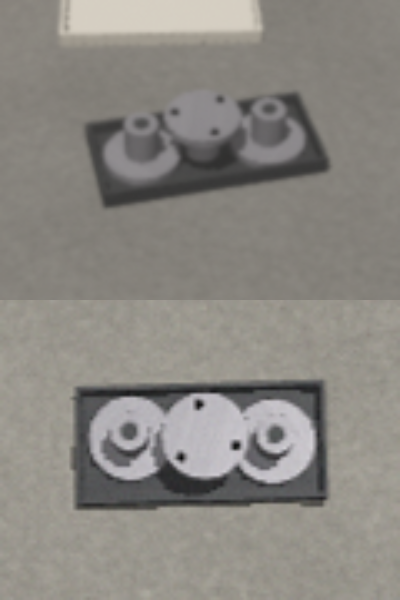

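The picture shows the upside-down foot at (203,435), flat between the two upright ones at (129,435) and (274,437). In the tray frame their x positions are about −52, −2 and +51 mm. All tops read about 42 mm with slopes under 2°, and the arm is clear.

```bash
python3 -c "
from plant import sign_off
print(sign_off())"
```

```text
the job is handed in; nothing more can be done
None
```

The job is handed in: all three feet measured flat, upright and in line on the tray floor, with the upside-down one in the middle, at about 13.6 s of the 54 s allowed; the hand-in returned no verdict.

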